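# Strip the timing shaft into the kitting tray

### The arm

A 7-joint arm with a two-finger parallel gripper is mounted at the origin on a cart in front of the work surface, level with it; the furniture and walls round the work are solid. World frame = base frame: x ahead of the robot, y to its left, z up, the work surface at z = 0. Lengths are in m, angles in rad, forces in N, time in s.
With the tool pointing down it reaches from about 0.425 to 0.875 m from the base axis. Payload 8.4 kg.
Tool frame: the origin (TCP) lies between the finger pads; the fingertips stand ahead of it and the grasp point (between the pads) lies 6 mm ahead of it (env.nose_length is the x of the fingertips in the tool frame, in m); x points along the fingers, y is the direction in which the jaws open and shut, and the axes are right-handed (so a half turn about x gives the same grasp; the last joint's range is limited). The gripper opens to 87 mm and grips with 3 to 60 N. Pads are 19 mm wide; open, the fingers measure 117 mm over their backs; the gripper's body (75 mm by 190 mm) begins 51 mm behind the grasp point.
Start: joints at [-1.231, 0.333, 0.04, 1.465, -0.013, 1.343, -0.059], TCP at [0.276, 0.588, 0.248] pointing down, gripper open.
Joint ranges: [-2.58, 2.58], [-0.38, 2.09], [-1.3, 1.39], [0.25, 2.4], [-1.5, 4.64], [0.08, 2.09], [-2.65, 2.65]. Speed limits (rad/s): [2.22, 2.22, 2.79, 2.79, 3.14, 3.14, 3.14].

### API

Orientations are given as [roll, pitch, yaw] about the fixed x, y, z axes, in that order (R = Rz(yaw) Ry(pitch) Rx(roll)).
In Python, from plant import env gives the robot as it stands. The module is installed in compiled form; this text tells all that it offers.
- The arm moves only by the tool carry_out, never from a script. Its argument "increments" is a list of rows, each a list of 3 entries, a list of its own where there are three numbers: the shift along the tool's x, y, z in cm, then the turn, a rotation vector about the tool's x, y, z in degrees, then the opening, from 0 (shut) to 1 (fully open). In form: [[[tx, ty, tz], [ax, ay, az], hand], ...]. A call has 1 to 8 rows; each row shifts and turns the commanded pose from where the row before left it, along the tool's axes as they then stand; what a row does not reach is not made up. A row lasts 1/8 s, in which the tool goes at most 62.5 mm and 10.7 degrees, less where a joint would pass 70% of its speed; a pose out of reach is approached as far as the arm can. A call is refused whole if a number of a shift passes 6.25 or a number of a turn 10.7, either way. A call with a gripper value outside its range is refused whole. The fingers move at their own pace and stop on an object; "newtons" is the grip in N (left out, the last holds). Time passes only in rows, so rows that do not move let the fingers close. It gives the time, the measured TCP pose, the force and the opening at its end, in the units of the state.
- env.read_state(): the state, without advancing time (a new reading comes with each control period).
- env.snapshot(name): name is "side" or "top" or "wrist"; returns a dict with "frame" (420x560x3 uint8, red, green, blue), "depth" (420x560 float32, m along the optical axis (not along the pixel's ray), 0 where there is no reading), "fx", "fy", "cx", "cy" (pixels), "eye" and "attitude" of the camera in the world. Camera axes: x right, y down, z forward; pixel columns grow to the right and rows downward; lengths in m; the calibration is good to about 2 mm. The wrist camera is an equidistant fisheye: a pixel r from the principal point sees the ray r / f radians off the axis. A picture is of the moment at which its call begins.
- env.sign_off(): hands the job in, once; it reports no verdict.
The state is a dict: "time": time; "qpos": joint angles; "qvel": joint speeds; "joint_torque": joint torques, N m; "position": TCP position; "orientation": TCP orientation; "ft_force": force on the tool from outside, world axes, zero at the start; "wrist_torque": the same for the moment, N m; "grip_width": opening from 0.0 (shut) to 1.0 (fully open).
Only numpy, scipy, OpenCV 4.12 (cv2) and the standard library are available. Lean on these libraries where they do the work, as an engineer would, in place of code of your own. Each camera call takes 0.05 s, during which the arm holds its last target. There are 200 camera calls.

### The job

The engine's timing shaft stands in its holder with its four parts still stacked on it: ball bearing, bronze thrust collar, pump gear and timing gear, the smallest on top. Take them off one by one from the top and set each part down gently, without dropping it, flat in the nest of the kitting tray that fits its diameter (bearing white, collar yellow, pump gear green, timing gear red floor). Leave the paste tin and the loose tappet behind the tray where they are.

Things in the scene. Friction and masses are not known exactly. Their poses are not given: they have to be found in the camera images.
- ball_bearing_center (a point): bright steel ball bearing with a dark cage, the top part of the stack: 32 mm in diameter, 16 mm thick, bore 21 mm. The point is its centre, half-way up on its axis (z). At the start its underside is 86 mm above the bench. All four parts lie flat on one another, loose on the upright shaft, and lift straight up off it.
- thrust_collar_center (a point): bronze-coloured thrust collar with four short oil grooves in its face, second from the top: 42 mm in diameter, 14 mm thick, bore 21 mm. The point is its centre, half-way up on its axis (z). At the start its underside is 72 mm above the bench. 
- pump_gear_center (a point): small dark, nearly black toothed gear, third from the top: 52 mm in diameter over the teeth, 16 mm thick, bore 21 mm. The point is its centre, half-way up on its axis (z). At the start its underside is 56 mm above the bench. 
- timing_gear_center (a point): large light-grey toothed gear, the lowest part of the stack: 62 mm in diameter over the teeth, 16 mm thick, bore 21 mm. The point is its centre, half-way up on its axis (z). At the start its underside is 40 mm above the bench. The 17 mm shaft ends 98 mm above the bench and stands in a round dark green holder, 108 mm wide, fixed to the bench; a 40 mm shoulder carries this gear.
- ball_bearing_nest (a point): ball bearing's nest: round dark grey cup with a white floor, 37 mm wide at the floor, 45 mm at the rim. The point is the centre of its floor, 7 mm above the bench; the part's underside rests there. x, y along the tray's sides, z up. The nests' order in the tray changes.
- thrust_collar_nest (a point): thrust collar's nest: round dark grey cup with a yellow floor, 47 mm wide at the floor, 55 mm at the rim. The point is the centre of its floor, 7 mm above the bench; the part's underside rests there. x, y along the tray's sides, z up. The four nests sit two by two, 84 mm apart, in one black tray (178 mm square, rim 12 mm high, fixed).
- pump_gear_nest (a point): pump gear's nest: round dark grey cup with a green floor, 57 mm wide at the floor, 65 mm at the rim. The point is the centre of its floor, 7 mm above the bench; the part's underside rests there. x, y along the tray's sides, z up. The wall of every nest stands 6 mm above its floor and widens upwards to guide the part in.
- timing_gear_nest (a point): timing gear's nest: round dark grey cup with a red floor, 67 mm wide at the floor, 75 mm at the rim. The point is the centre of its floor, 7 mm above the bench; the part's underside rests there. x, y along the tray's sides, z up. 
- paste_tin: bystander: round tin with a grey lid and green side, 57 mm in diameter, 37 mm high; origin at the centre of its underside. Leave it alone.
- tappet_0: bystander: loose pale grey bucket tappet (short cylinder) standing behind the end of the cylinder head, nearest the tray, 31 mm in diameter, 25 mm high; origin at the centre of its underside. Leave it alone.
Not all that is in view belongs to the job. Leave any blue or orange look-alike of the part that bears timing_gear_center alone.

How it is judged:
At the end, for the whole second after the job is handed in: Each of the four parts lies flat (tilt under 5 degrees) on the floor of its own nest, its centre within 8 mm of the nest's centre and its height within 3 mm of fully seated, released and at rest (horizontal distance between ball_bearing_center and ball_bearing_nest below 0.008 m and z of ball_bearing_center in the frame of ball_bearing_nest between 0.005 and 0.011 m and angle between each of ball_bearing_center, thrust_collar_center, pump_gear_center, timing_gear_center's own z axis and vertical below 0.09 rad and linear speed of each of ball_bearing, thrust_collar, pump_gear, timing_gear below 0.02 m/s and contact force between each of ball_bearing, thrust_collar, pump_gear, timing_gear and the fingers below 0.2 N and horizontal distance between thrust_collar_center and thrust_collar_nest below 0.008 m and z of thrust_collar_center in the frame of thrust_collar_nest between 0.004 and 0.01 m and horizontal distance between pump_gear_center and pump_gear_nest below 0.008 m and z of pump_gear_center in the frame of pump_gear_nest between 0.005 and 0.011 m and horizontal distance between timing_gear_center and timing_gear_nest below 0.008 m and z of timing_gear_center in the frame of timing_gear_nest between 0.005 and 0.011 m); the robot touches nothing.
It fails at once if a part is dropped or thrown (falls free, faster than 0.6 m/s while the fingers do not touch it) ((linear speed of ball_bearing above 0.6 m/s and contact force between ball_bearing and the fingers below 0.1 N) or (linear speed of thrust_collar above 0.6 m/s and contact force between thrust_collar and the fingers below 0.1 N) or (linear speed of pump_gear above 0.6 m/s and contact force between pump_gear and the fingers below 0.1 N) or (linear speed of timing_gear above 0.6 m/s and contact force between timing_gear and the fingers below 0.1 N)).
It fails at once if the tin is pushed more than 15 mm from its place (distance of paste_tin from where it was at the start of the episode above 0.015 m).
It fails at once if the tappet is pushed more than 15 mm from its place (distance of tappet_0 from where it was at the start of the episode above 0.015 m).
It also fails if it takes over 102 s, if anything falls off the work surface, if the arm or the gripper's body presses on something with over 40 N, if the wrist force passes 120 N, or if a joint passes its speed limit or range.

## Working session

There is one attempt and no reset: what is moved stays moved. The work goes in short steps, Python scripts to look and compute and a tool call to move; the robot and the scene stay as the last step left them, time stands still between calls to the robot, and variables do not carry over. Pictures are saved under pics/ and viewed, about 12 in all and at most 16, crops included, and the job is handed in when it is done.

Besides the shell and the picture viewer there is one more tool, called by a JSON object that holds its "method" and its "body". carry_out: Moves the arm, as the interface text tells. Its arguments: {"type":"object","properties":{"increments":{"type":"array","items":{"type":"array"}},"newtons":{"type":"number"}},"required":["increments"]}

```bash
mkdir -p pics; cat > h.py <<'E'
import numpy as np, cv2
from plant import env
def snap(n,f=None):
    s=env.snapshot(n)
    if f: cv2.imwrite('pics/'+f,s['frame'][:,:,::-1])
    return s
def R(s):
    a=np.array(s['attitude'],float)
    if a.shape==(3,3): return a
    from scipy.spatial.transform import Rotation as Ro
    return Ro.from_euler('xyz',a).as_matrix() if a.size==3 else Ro.from_quat(a).as_matrix()
def ray(s,u,v,z):
    d=R(s)@np.array([(u-s['cx'])/s['fx'],(v-s['cy'])/s['fy'],1.]); e=np.array(s['eye'])
    return e+d*(z-e[2])/d[2]
def world(s):
    v,u=np.mgrid[:420,:560]; d=s['depth']
    P=np.stack([(u-s['cx'])/s['fx']*d,(v-s['cy'])/s['fy']*d,d],-1)
    return P@R(s).T+np.array(s['eye'])
E
python3 - <<'E'
from h import *
print(env.read_state(), env.nose_length)
for n in('top','side'):
    s=snap(n,n+'0.png'); print(n,{k:s[k] for k in s if k not in('frame','depth')})
    np.savez(n+'0.npz',**s)
E
```

```text
{'time': 0.0, 'qpos': array([-1.23123724,  0.33389791,  0.03988852,  1.46626833, -0.01338697,
        1.34328003, -0.0584759 ]), 'qvel': array([ 1.12429253e-03, -8.89911097e-04, -4.38391503e-04,  5.97137147e-05,
        1.27346231e-04, -2.39386768e-04, -8.53511579e-04]), 'joint_torque': array([ 3.81368545e-04, -6.56343699e+01,  1.33577429e+00, -4.03811610e+01,
       -5.97307622e-02,  4.44478181e-02,  1.20837440e-04]), 'position': array([0.2759878 , 0.58803337, 0.24666928]), 'orientation': array([-1.49194764,  1.56920861, -1.93071079]), 'ft_force': array([ 0.39353503, -0.16795176, -0.2694387 ]), 'wrist_torque': array([-0.00426929, -0.02945201, -0.00392733]), 'grip_width': 1.0036290485131418} 0.025
top {'fx': 512.1217119593983, 'fy': 512.1217119593983, 'cx': 277.6305541306523, 'cy': 213.43191978905915, 'eye': array([ 0.50481993, -0.14092625,  1.00793261]), 'attitude': array([-3.0973178 , -0.0276495 , -1.56799045])}
side {'fx': 463.62109402494616, 'fy': 463.62109402494616, 'cx': 277.42177017174225, 'cy': 212.31326946118065, 'eye': array([0.47825342, 0.48930434, 0.62889682]), 'attitude': array([-2.27997147,  0.0221275 , -3.01535795])}
```

View pics/top0.png

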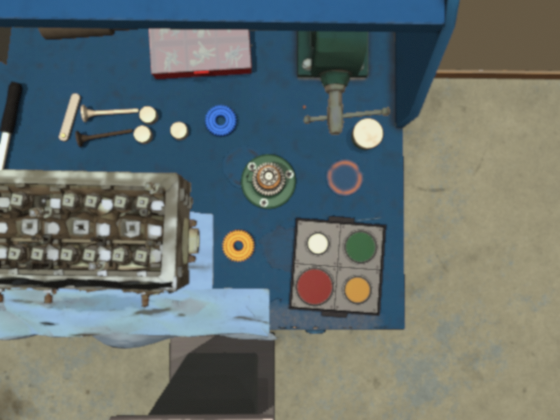

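View pics/side0.png

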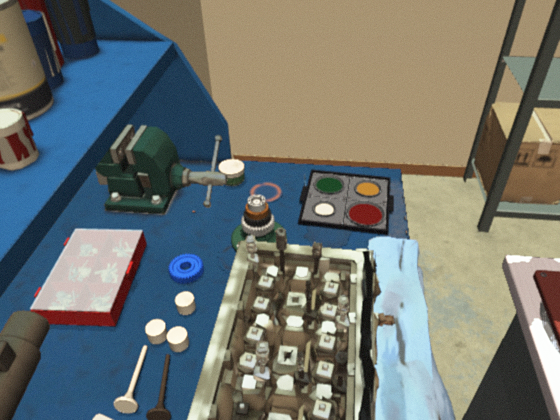

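Top view: stack at (268,177) on the green holder. Nests: white (318,243), green (361,247), red (315,286), yellow (358,290). Tin (368,133), tappet (179,130). Look-alikes: blue gear (221,121) and orange gear (238,246) – neither is light-grey nor on the shaft, so I take the stack at (268,177).

```bash
python3 - <<'E'
from h import *
for n in('top','side'):
    s=dict(np.load(n+'0.npz')); W=world(s); hsv=cv2.cvtColor(s['frame'],cv2.COLOR_RGB2HSV)
    H,S,V=[hsv[...,i].astype(int) for i in range(3)]
    box=np.zeros((420,560),bool)
    if n=='top': box[220:312,293:384]=1
    else: box[170:235,300:396]=1
    ms={'green':(H>40)&(H<90)&(S>90),'red':((H<6)|(H>172))&(S>150)&(V>60),'yellow':(H>9)&(H<30)&(S>130)&(V>150),'white':(V>200)&(S<60)}
    for k,m in ms.items():
        c,_=cv2.findContours((m&box).astype('uint8'),0,1)
        c=max(c,key=cv2.contourArea); e=cv2.fitEllipse(cv2.convexHull(c)); p=ray(s,*e[0],.007)
        q=ray(s,e[0][0]+e[1][1]/2,e[0][1],.007)
        print(n,k,np.round(e[0],1),np.round(p[:2],4),'diam',round(2*np.linalg.norm(q-p),4),'depthpt',np.round(np.median(W[m&box],0),4))
    for lo,hi,nm in((.094,.108,'bearing'),(.05,.11,'stack')):
        m=(W[...,2]>lo)&(W[...,2]<hi)&(abs(W[...,0]-.57)<.06)&(abs(W[...,1]+.12)<.06)
        P=W[m]; 
        if len(P): print(n,nm,len(P),P.min(0).round(4),P.max(0).round(4),((P.min(0)+P.max(0))/2).round(4), cv2.minEnclosingCircle(P[:,:2].astype('float32')))
    if n=='top':
        m=(W[...,2]>.03)&(W[...,2]<.3); 
        for nm,(u,v) in dict(tin=(368,133),tap=(179,130),vise=(335,115),head=(180,240),blue=(221,121)).items(): print(nm,W[v,u].round(3))
        a=s['frame'][130:310,200:420]; cv2.imwrite('pics/topcrop.png',cv2.resize(a,None,fx=3.3,fy=3.3,interpolation=2)[:,:,::-1])
E
```

```text
top green [360.  246.6] [ 0.4849 -0.3303] diam 0.0503 depthpt [ 0.4841 -0.3302  0.0068]
top red [314.3 286.4] [ 0.4073 -0.2403] diam 0.0605 depthpt [ 0.4078 -0.2399  0.0066]
top yellow [356.9 289.5] [ 0.4013 -0.3238] diam 0.0465 depthpt [ 0.402  -0.324   0.0068]
top white [317.4 243.1] [ 0.4914 -0.2465] diam 0.0361 depthpt [ 0.4916 -0.2459  0.007 ]
top bearing 213 [ 0.5969 -0.1646  0.0941] [ 0.6281 -0.1343  0.1055] [ 0.6125 -0.1495  0.0998] ((0.6124761700630188, -0.1490004062652588), 0.016141174361109734)
top stack 686 [ 0.5815 -0.1789  0.0512] [ 0.6299 -0.1191  0.1055] [ 0.6057 -0.149   0.0784] ((0.6121038794517517, -0.1495942622423172), 0.030742228031158447)
tin [ 0.703 -0.341  0.038]
tap [0.709 0.022 0.025]
vise [ 0.732 -0.274  0.062]
head [0.498 0.005 0.105]
blue [ 0.733 -0.056 -0.003]
side green [328.9 184.6] [ 0.482  -0.3325] diam 0.0544 depthpt [ 0.4819 -0.3311  0.0078]
side red [365.1 213.9] [ 0.4046 -0.2413] diam 0.066 depthpt [ 0.4047 -0.2407  0.0076]
side yellow [367.4 188.6] [ 0.3983 -0.3262] diam 0.0464 depthpt [ 0.3988 -0.3253  0.0077]
side white [323.8 208.8] [ 0.4888 -0.2487] diam 0.0367 depthpt [ 0.4887 -0.2477  0.0075]
side bearing 204 [ 0.5947 -0.1642  0.0941] [ 0.6251 -0.1313  0.1039] [ 0.6099 -0.1477  0.099 ] ((0.6103383302688599, -0.14747919142246246), 0.016961853951215744)
side stack 837 [ 0.5798 -0.1694  0.0501] [ 0.63   -0.1177  0.1039] [ 0.6049 -0.1436  0.077 ] ((0.6079217195510864, -0.14661374688148499), 0.03110182099044323)
```

View pics/topcrop.png

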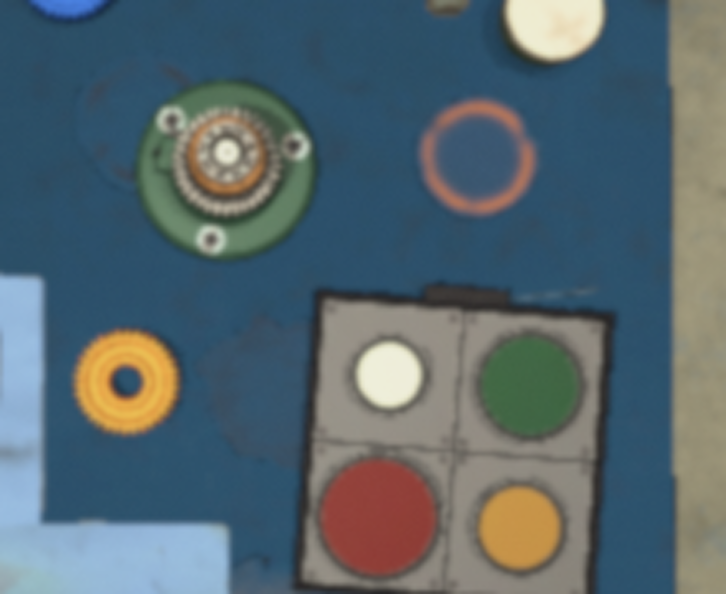

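The crop confirms it: the stack at (227,152) in the crop has a bearing on bronze on dark on light grey, on the green holder. The nest spacings come out at 84 mm, and the two views agree to 2.5 mm, so I average them. Next I turn the jaws to the tray diagonal, 25°.

{"method": "carry_out", "body": {"increments": [[[0,0,0],[8.4,0,0],1],[[0,0,0],[8.4,0,0],1],[[0,0,0],[8.3,0,0],1],[[0,0,0],[0,0,0],1]], "newtons": 25}}

```text
time: 0.6
position: [0.276, 0.5882, 0.2471]
orientation: [-0.899, 1.57, -1.775]
ft_force: [0.7, -0.3, 0.2]
grip_width: 0.999
```

```bash
cat >> h.py <<'E'
from scipy.spatial.transform import Rotation as Ro
STK=np.array([.611,-.1485]); N=dict(white=(.490,-.2475),green=(.4835,-.3312),red=(.406,-.2406),yellow=(.3997,-.325))
def go(xy,tip):  # tool-frame cm from the present pose to a target with fingertip height tip; and tilt fix
    st=env.read_state(); M=Ro.from_euler('xyz',st['orientation']).as_matrix()
    t=np.array([*xy,tip+.025]); d=M.T@(t-st['position'])*100
    e=np.degrees(M.T@np.cross(M[:,0],[0,0,-1]))
    print('t',round(st['time'],2),'pos',st['position'].round(4),'jaw',np.degrees(np.arctan2(M[1,1],M[0,1])).round(1),'cm',d.round(2),'tilt',e.round(2),'F',st['ft_force'].round(1),'grip',round(st['grip_width']*87,1),'mm')
E
python3 -c "
from h import *
go(STK,.15)"
```

```text
t 0.6 pos [0.276  0.5882 0.2471] jaw 39.8 cm [  7.27 -21.43  78.04] tilt [-0.    0.03  0.04] F [ 0.7 -0.3  0.2] grip 86.9 mm
```

{"method": "carry_out", "body": {"increments": [[[0,-1.3,4.9],[0,0,0],1],[[0,-1.3,4.9],[0,0,0],1],[[0,-1.3,4.9],[0,0,0],1],[[0,-1.3,4.9],[0,0,0],1],[[0,-1.3,4.9],[0,0,0],1],[[0,-1.3,4.9],[0,0,0],1],[[0,-1.3,4.9],[0,0,0],1],[[0,-1.3,4.9],[0,0,0],1]]}}

```text
time: 1.6
position: [0.4473, 0.2189, 0.2476]
orientation: [1.501, 1.571, 0.628]
ft_force: [0.8, 1.0, -0.4]
grip_width: 1.001
```

{"method": "carry_out", "body": {"increments": [[[0,-1.3,4.9],[0,0,0],1],[[0,-1.3,4.9],[0,0,0],1],[[0,-1.3,4.9],[0,0,0],0.7],[[0,-1.3,4.9],[0,0,0],0.7],[[0,-1.3,4.9],[0,0,0],0.7],[[0,-1.3,4.9],[0,0,0],0.7],[[0,-1.3,4.9],[0,0,0],0.7],[[0,-1.3,4.0],[0,0,0],0.7]]}}

```text
time: 2.6
position: [0.6124, -0.1422, 0.2473]
orientation: [-1.305, 1.57, -2.178]
ft_force: [-0.3, 0.5, 0.6]
grip_width: 0.702
```

```bash
python3 -c "
from h import *
go(STK,.15)
s=snap('wrist','w1.png'); print({k:s[k] for k in s if k not in('frame','depth')})"
```

```text
t 2.6 pos [ 0.6124 -0.1422  0.2473] jaw 40.0 cm [ 7.23 -0.51  0.39] tilt [0.   0.01 0.03] F [-0.3  0.5  0.6] grip 61.1 mm
{'fx': 325.19226210127806, 'fy': 325.19226210127806, 'cx': 274.886215326336, 'cy': 203.1449698000055, 'eye': array([ 0.56040477, -0.07937804,  0.38434484]), 'attitude': array([2.83920624e+00, 1.29959417e-03, 6.97137899e-01])}
```

View pics/w1.png

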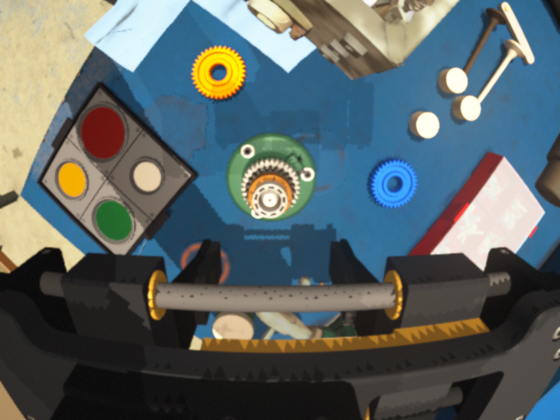

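The wrist view shows the bearing at (270,199), the nests white (147,174), green (113,221), red (103,132) and yellow (72,180), with fingers at (210,260) and (342,260). I measure these as a third view.

```bash
cat >> h.py <<'E'
def wray(s,u,v,z):
    a=np.array([u-s['cx'],v-s['cy']]); r=np.hypot(*a); th=r/s['fx']
    d=R(s)@np.array([*(np.sin(th)*a/max(r,1e-9)),np.cos(th)]); e=np.array(s['eye'])
    return (e+d*(z-e[2])/d[2])
def wworld(s):
    v,u=np.mgrid[:420,:560]; d=s['depth']; x=u-s['cx']; y=v-s['cy']; r=np.hypot(x,y)+1e-9; t=np.tan(r/s['fx'])
    return np.stack([x/r*t*d,y/r*t*d,d],-1)@R(s).T+np.array(s['eye'])
def top_blob(s,zlo,zhi,c,rad=.05):
    W=wworld(s); m=(s['depth']>0)&(W[...,2]>zlo)&(W[...,2]<zhi)&(np.hypot(W[...,0]-c[0],W[...,1]-c[1])<rad)
    (x,y),r=cv2.minEnclosingCircle(W[m][:,:2].astype('float32'))
    print('blob',m.sum(),np.round([x,y,r],4),'z',np.median(W[m][:,2]).round(4)); return x,y
E
python3 - <<'E'
from h import *
s=env.snapshot('wrist'); np.savez('w1.npz',**s)
top_blob(s,.098,.107,STK,.03)
for k,(u,v) in dict(white=(147,174),green=(113,221),red=(103,132),yellow=(72,180)).items(): print(k,wray(s,u,v,.007).round(4),N[k])
print(wray(s,270,199,.102))
E
```

```text
blob 652 [ 0.611  -0.1489  0.0164] z 0.101
white [ 0.4883 -0.2495  0.007 ] (0.49, -0.2475)
green [ 0.483  -0.3367  0.007 ] (0.4835, -0.3312)
red [ 0.407  -0.2434  0.007 ] (0.406, -0.2406)
yellow [ 0.4002 -0.3291  0.007 ] (0.3997, -0.325)
[ 0.61089454 -0.15329866  0.102     ]
```

{"method": "carry_out", "body": {"increments": [[[2,-0.5,0.4],[0,0,0],0.7],[[3,0,0],[0,0,0],0.7],[[3,0,0],[0,0,0],0.7],[[2.5,0,0],[0,0,0],0.7],[[1.5,0,0],[0,0,0],0.7],[[0.8,0,0],[0,0,0],0.7],[[0,0,0],[0,0,0],0.7]]}}

```text
time: 3.58
position: [0.6105, -0.1465, 0.1194]
orientation: [-2.436, 1.571, 2.971]
ft_force: [-0.3, -0.3, -0.1]
grip_width: 0.704
```

```bash
python3 -c "
from h import *
go(STK,.0935)"
```

```text
t 3.58 pos [ 0.6105 -0.1465  0.1194] jaw 39.8 cm [ 0.09 -0.1   0.19] tilt [-0.   -0.01  0.01] F [-0.3 -0.3 -0.1] grip 61.2 mm
```

{"method": "carry_out", "body": {"increments": [[[0.1,-0.1,0.2],[0,0,0],0.7],[[0,0,0],[0,0,0],0.5],[[0,0,0],[0,0,0],0.4],[[0,0,0],[0,0,0],0.3],[[0,0,0],[0,0,0],0.2],[[0,0,0],[0,0,0],0.2],[[0,0,0],[0,0,0],0.2],[[0,0,0],[0,0,0],0.2]], "newtons": 25}}

```text
time: 4.58
position: [0.6112, -0.1488, 0.1186]
orientation: [0.541, 1.571, -0.336]
ft_force: [-0.4, 0.1, 2.2]
grip_width: 0.35
```

{"method": "carry_out", "body": {"increments": [[[-0.5,0,0],[0,0,0],0.2],[[-1,0,0],[0,0,0],0.2],[[-2,0,0],[0,0,0],0.2],[[-2,0,0],[0,0,0],0.2],[[-1,0,0],[0,0,0],0.2],[[0,0,0],[0,0,0],0.2]]}}

```text
time: 5.32
position: [0.6116, -0.1489, 0.1847]
orientation: [0.88, 1.569, 0.003]
ft_force: [0.2, -0.1, -1.2]
grip_width: 0.352
```

```bash
python3 -c "
from h import *
go(N['white'],.07)
s=snap('wrist','w2.png');snap('side','s2.png')
a=cv2.imread('pics/w2.png')[100:320,130:420];b=cv2.imread('pics/s2.png')[130:280,200:420]
cv2.imwrite('pics/c2.png',np.hstack([cv2.resize(a,(400,303)),cv2.resize(b,(400,303))]))"
```

```text
t 5.33 pos [ 0.6116 -0.1489  0.1847] jaw 39.8 cm [  8.95 -15.66  -0.21] tilt [ 0.    0.06 -0.08] F [ 0.2 -0.1 -1.2] grip 30.6 mm
```

View pics/c2.png

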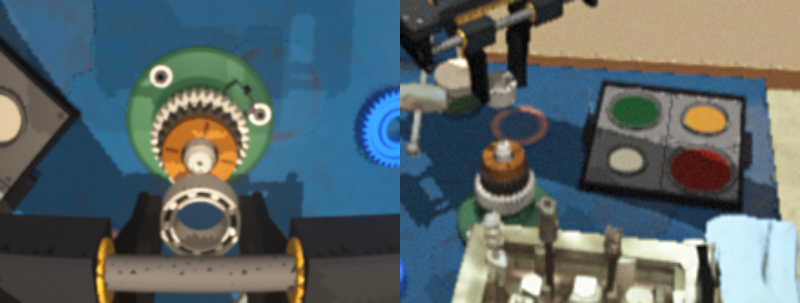

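Only the bearing is held (about 7.6 mm below the tips); the collar stays on the shaft. I go to the white nest.

{"method": "carry_out", "body": {"increments": [[[0,-2,0],[0,0,0],0.2],[[0,-3.5,0],[0,0,0],0.2],[[0,-4,-0.2],[0,0,0],0.2],[[0,-3.5,0],[0,0,0],0.2],[[2,-2.0,0],[0,0,0],0.2],[[3,-0.7,0],[0,0,0],0.2],[[3,0,0],[0,0,0],0.2],[[3,0,0],[0,0,0],0.2]]}}

```text
time: 6.42
position: [0.4874, -0.2485, 0.0724]
orientation: [-2.395, 1.57, 3.01]
ft_force: [0.6, -0.0, -1.2]
grip_width: 0.355
```

{"method": "carry_out", "body": {"increments": [[[1,0,0],[0,0,0],0.2],[[0,0,0],[0,0,0],0.2],[[0,0,0],[0,0,0],0.2]]}}

```text
time: 6.8
position: [0.4896, -0.2482, 0.0647]
orientation: [0.578, 1.569, -0.299]
ft_force: [0.4, -0.1, -0.2]
grip_width: 0.35
```

```bash
python3 -c "
from h import *
go(N['white'],.016)
s=snap('wrist','w3.png');np.savez('w3.npz',**s);snap('side','s3.png');snap('top','t3.png')
a=cv2.imread('pics/w3.png')[100:320,130:420];b=cv2.imread('pics/s3.png')[130:280,200:420]
cv2.imwrite('pics/c3.png',np.hstack([cv2.resize(a,(400,303)),cv2.resize(b,(400,303))]))"
```

```text
t 6.8 pos [ 0.4896 -0.2482  0.0647] jaw 39.7 cm [ 2.37  0.08 -0.03] tilt [ 0.    0.07 -0.05] F [ 0.4 -0.1 -0.2] grip 30.4 mm
```

View pics/c3.png

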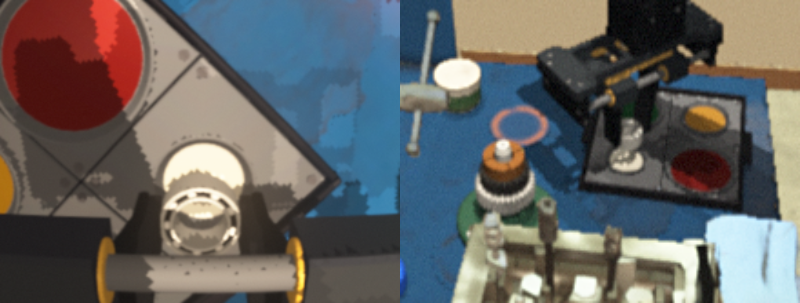

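{"method": "carry_out", "body": {"increments": [[[1,0.1,0],[0,0,0],0.2],[[0.7,0,0],[0,0,0],0.2],[[0.4,0,0],[0,0,0],0.2],[[0.2,0,0],[0,0,0],0.2],[[0.1,0,0],[0,0,0],0.2],[[0,0,0],[0,0,0],0.2],[[0,0,0],[0,0,0],0.2]]}}

```text
time: 7.82
position: [0.49, -0.2472, 0.0397]
orientation: [0.5, 1.571, -0.377]
ft_force: [-0.3, -0.3, -1.0]
grip_width: 0.348
```

```bash
python3 -c "
from h import *
go(N['white'],.0155)
s=dict(np.load('w3.npz')); W=wworld(s); f=s['frame'].astype(int)
for nm,m,z in(('red',(f[...,0]>90)&(f[...,1]<.5*f[...,0])&(f[...,2]<.5*f[...,0]),.007),):
    m&=(abs(W[...,2]-.007)<.006)
    c=max(cv2.findContours(m.astype('uint8'),0,1)[0],key=cv2.contourArea)[:,0]
    P=np.array([wray(s,u,v,.007)[:2] for u,v in c],'float32'); print(cv2.minEnclosingCircle(P))
P=W[(W[...,2]>.045)&(W[...,2]<.065)&(np.hypot(W[...,0]-.49,W[...,1]+.2475)<.022)]; print(len(P),P.min(0),P.max(0))
"
```

```text
t 7.83 pos [ 0.49   -0.2472  0.0397] jaw 39.8 cm [-0.08 -0.02  0.03] tilt [-0.    0.01 -0.01] F [-0.3 -0.3 -1. ] grip 30.3 mm
((0.4064250886440277, -0.23961594700813293), 0.03344888985157013)
1987 [ 0.46877828 -0.26567052  0.04500086] [ 0.50813994 -0.2272397   0.06497692]
```

Red nest re-measured at (0.406,-0.240), which agrees. The bearing is at the floor, so I release it.

{"method": "carry_out", "body": {"increments": [[[0,0,0],[0,0,0],0.38],[[0,0,0],[0,0,0],0.42],[[0,0,0],[0,0,0],0.5],[[0,0,0],[0,0,0],0.55],[[-1,0,0],[0,0,0],0.55],[[-3,0,0],[0,0,0],0.55],[[-5,0,0],[0,0,0],0.7],[[-4,0,0],[0,0,0],0.7]]}}

```text
time: 8.82
position: [0.49, -0.2475, 0.172]
orientation: [0.511, 1.57, -0.367]
ft_force: [0.3, 0.1, 0.0]
grip_width: 0.669
```

```bash
python3 -c "
from h import *
go(STK,.12)
s=snap('wrist','w4.png');top_blob(s,.016,.035,N['white'],.025)
s=snap('side','s4.png'); W=world(s)
m=(W[...,2]>.021)&(W[...,2]<.03)&(np.hypot(W[...,0]-.49,W[...,1]+.2475)<.025);P=W[m];print(P.min(0),P.max(0))"
```

```text
t 8.82 pos [ 0.49   -0.2475  0.172 ] jaw 39.7 cm [ 2.71 15.63  0.12] tilt [-0.    0.06 -0.04] F [0.3 0.1 0. ] grip 58.2 mm
blob 628 [ 0.4901 -0.2469  0.0167] z 0.0221
[ 0.4745911  -0.26355099  0.0211711 ] [ 0.50380078 -0.23044438  0.02637724]
```

Bearing seated: centre (0.490,-0.247), top at z 22 mm. Now the collar.

{"method": "carry_out", "body": {"increments": [[[0,3,0],[0,0,0],0.7],[[0,5,0.1],[0,0,0],0.7],[[0,4,0],[0,0,0],0.7],[[0,2.6,0],[0,0,0],0.7],[[0,1,0],[0,0,0],0.7],[[0.5,0,0],[0,0,0],0.7],[[1,0,0],[0,0,0],0.7],[[1,0,0],[0,0,0],0.7]]}}

```text
time: 9.93
position: [0.6096, -0.149, 0.1438]
orientation: [-2.398, 1.57, 3.007]
ft_force: [0.1, -0.8, -0.0]
grip_width: 0.702
```

{"method": "carry_out", "body": {"increments": [[[2,0,0],[0,0,0],0.7],[[1.3,0,0],[0,0,0],0.7],[[0.8,0,0],[0,0,0],0.7],[[0,0,0],[0,0,0],0.7],[[0,0,0],[0,0,0],0.7]]}}

```text
time: 10.55
position: [0.6108, -0.1482, 0.104]
orientation: [0.605, 1.57, -0.272]
ft_force: [-0.2, 0.0, 0.5]
grip_width: 0.702
```

```bash
python3 -c "
from h import *
go(STK,.079)"
```

```text
t 10.55 pos [ 0.6108 -0.1482  0.104 ] jaw 39.8 cm [ 0.   -0.01  0.03] tilt [-0.    0.03 -0.02] F [-0.2  0.   0.5] grip 61.1 mm
```

{"method": "carry_out", "body": {"increments": [[[0,0,0],[0,0,0],0.6],[[0,0,0],[0,0,0],0.5],[[0,0,0],[0,0,0],0.4],[[0,0,0],[0,0,0],0.3],[[0,0,0],[0,0,0],0.3],[[0,0,0],[0,0,0],0.3],[[-0.3,0,0],[0,0,0],0.3],[[-0.7,0,0],[0,0,0],0.3]], "newtons": 30}}

```text
time: 11.55
position: [0.61, -0.1481, 0.1134]
orientation: [-2.204, 1.57, -3.081]
ft_force: [-0.3, -1.0, -0.9]
grip_width: 0.466
```

{"method": "carry_out", "body": {"increments": [[[-2,0,0],[0,0,0],0.3],[[-2.5,0,0],[0,0,0],0.3],[[-2,0,0],[0,0,0],0.3],[[-0.5,0,0],[0,0,0],0.3],[[0,0,0],[0,0,0],0.3]]}}

```text
time: 12.18
position: [0.6105, -0.148, 0.1837]
orientation: [1.349, 1.571, 0.472]
ft_force: [0.5, 0.3, -2.2]
grip_width: 0.47
```

```bash
python3 -c "
from h import *
go(N['yellow'],.05)
s=snap('wrist','w5.png');snap('side','s5.png')
a=cv2.imread('pics/w5.png')[100:320,130:420];b=cv2.imread('pics/s5.png')[130:280,200:420]
cv2.imwrite('pics/c5.png',np.hstack([cv2.resize(a,(400,303)),cv2.resize(b,(400,303))]))"
```

```text
t 12.18 pos [ 0.6105 -0.148   0.1837] jaw 39.8 cm [ 10.86 -27.53   0.12] tilt [-0.    0.   -0.02] F [ 0.5  0.3 -2.2] grip 40.9 mm
```

View pics/c5.png

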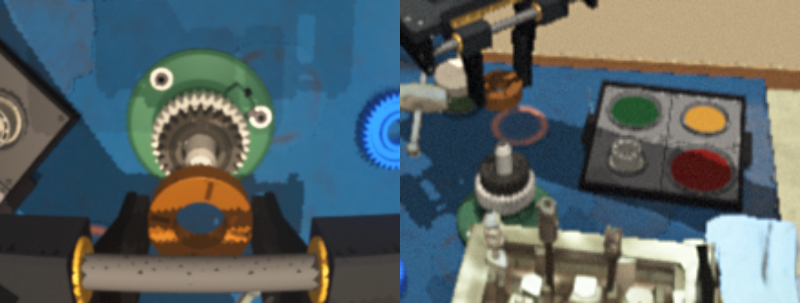

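The collar is held alone and level, and the bearing sits in the white nest. On to yellow.

{"method": "carry_out", "body": {"increments": [[[0,-2,0],[0,0,0],0.3],[[0,-4,0],[0,0,0],0.3],[[0,-5,0.1],[0,0,0],0.3],[[0,-5,0],[0,0,0],0.3],[[0,-5,0],[0,0,0],0.3],[[0,-4,0],[0,0,0],0.3],[[1,-2,0],[0,0,0],0.3],[[3,-0.5,0],[0,0,0],0.3]]}}

```text
time: 13.28
position: [0.3977, -0.3269, 0.144]
orientation: [0.739, 1.568, -0.141]
ft_force: [0.2, 0.2, -1.9]
grip_width: 0.466
```

{"method": "carry_out", "body": {"increments": [[[3,0,0],[0,0,0],0.3],[[3,0,0],[0,0,0],0.3],[[1.5,0,0],[0,0,0],0.3],[[0.6,0,0],[0,0,0],0.3],[[0,0,0],[0,0,0],0.3],[[0,0,0],[0,0,0],0.3]]}}

```text
time: 14.02
position: [0.4002, -0.3251, 0.0634]
orientation: [0.498, 1.569, -0.378]
ft_force: [0.5, 0.0, -0.6]
grip_width: 0.466
```

```bash
python3 -c "
from h import *
go(N['yellow'],.0145)"
```

```text
t 14.03 pos [ 0.4002 -0.3251  0.0634] jaw 39.8 cm [ 2.39 -0.03 -0.04] tilt [ 0.    0.07 -0.04] F [ 0.5  0.  -0.6] grip 40.5 mm
```

{"method": "carry_out", "body": {"increments": [[[1,0,0],[0,0,0],0.3],[[0.7,0,0],[0,0,0],0.3],[[0.4,0,0],[0,0,0],0.3],[[0.2,0,0],[0,0,0],0.3],[[0.1,0,0],[0,0,0],0.3],[[0,0,0],[0,0,0],0.3],[[0,0,0],[0,0,0],0.3]]}}

```text
time: 14.9
position: [0.3997, -0.3249, 0.0387]
orientation: [-0.033, 1.571, -0.91]
ft_force: [-0.6, 1.0, 1.3]
grip_width: 0.463
```

```bash
python3 -c "
from h import *
go(N['yellow'],.0145)"
```

```text
t 14.9 pos [ 0.3997 -0.3249  0.0387] jaw 39.8 cm [-0.08 -0.01  0.01] tilt [0.   0.01 0.  ] F [-0.6  1.   1.3] grip 40.3 mm
```

{"method": "carry_out", "body": {"increments": [[[0,0,0],[0,0,0],0.5],[[0,0,0],[0,0,0],0.54],[[0,0,0],[0,0,0],0.6],[[0,0,0],[0,0,0],0.68],[[-1,0,0],[0,0,0],0.7],[[-3,0,0],[0,0,0],0.7],[[-5,0,0],[0,0,0],0.8],[[-4,0,0],[0,0,0],0.8]]}}

```text
time: 15.9
position: [0.3996, -0.3252, 0.1709]
orientation: [0.273, 1.57, -0.605]
ft_force: [0.4, 0.8, 0.9]
grip_width: 0.786
```

```bash
python3 -c "
from h import *
go(STK,.12)
s=snap('wrist','w6.png');top_blob(s,.016,.035,N['yellow'],.03);top_blob(s,.018,.035,N['white'],.03)
s=snap('side','s6.png'); W=world(s)
m=(W[...,2]>.066)&(W[...,2]<.08)&(np.hypot(W[...,0]-.61,W[...,1]+.148)<.035);P=W[m];print((P.min(0)+P.max(0))/2,P.max(0)-P.min(0))"
```

```text
t 15.9 pos [ 0.3996 -0.3252  0.1709] jaw 39.7 cm [ 2.6  27.55 -0.09] tilt [-0.    0.06 -0.02] F [0.4 0.8 0.9] grip 68.4 mm
blob 1264 [ 0.4006 -0.3253  0.0217] z 0.0209
blob 518 [ 0.4902 -0.2468  0.0167] z 0.0219
[ 0.60978874 -0.14753918  0.07297821] [0.05107311 0.05142293 0.01383377]
```

Collar seated (0.4006,-0.3253), top 21 mm. Now the pump gear.

{"method": "carry_out", "body": {"increments": [[[0,3,0],[0,0,0],0.8],[[0,5.5,-0.1],[0,0,0],0.8],[[0,6,0],[0,0,0],0.8],[[0,6,0],[0,0,0],0.8],[[0,4.5,0],[0,0,0],0.8],[[0,2,0],[0,0,0],0.8],[[0,0.5,0],[0,0,0],0.8],[[1,0,0],[0,0,0],0.8]]}}

```text
time: 17.0
position: [0.61, -0.1498, 0.1589]
orientation: [0.258, 1.57, -0.62]
ft_force: [0.3, -0.1, -0.2]
grip_width: 0.801
```

{"method": "carry_out", "body": {"increments": [[[2,0,0],[0,0,0],0.8],[[2.5,0,0],[0,0,0],0.8],[[1.8,0,0],[0,0,0],0.8],[[0.9,0,0],[0,0,0],0.8],[[0,0,0],[0,0,0],0.8],[[0,0,0],[0,0,0],0.8]]}}

```text
time: 17.75
position: [0.6109, -0.1484, 0.0873]
orientation: [0.673, 1.57, -0.204]
ft_force: [-0.4, -0.3, 0.2]
grip_width: 0.803
```

```bash
python3 -c "
from h import *
go(STK,.0635)"
```

```text
t 17.75 pos [ 0.6109 -0.1484  0.0873] jaw 39.7 cm [-0.12 -0.    0.02] tilt [-0.    0.05 -0.04] F [-0.4 -0.3  0.2] grip 69.9 mm
```

{"method": "carry_out", "body": {"increments": [[[-0.1,0,0],[0,0,0],0.7],[[0,0,0],[0,0,0],0.6],[[0,0,0],[0,0,0],0.5],[[0,0,0],[0,0,0],0.4],[[0,0,0],[0,0,0],0.4],[[0,0,0],[0,0,0],0.4],[[-0.3,0,0],[0,0,0],0.4],[[-0.7,0,0],[0,0,0],0.4]], "newtons": 35}}

```text
time: 18.75
position: [0.6098, -0.148, 0.0971]
orientation: [-2.246, 1.569, -3.123]
ft_force: [0.4, -0.0, -1.5]
grip_width: 0.578
```

{"method": "carry_out", "body": {"increments": [[[-2,0,0],[0,0,0],0.4],[[-2.5,0,0],[0,0,0],0.4],[[-2.5,0,0],[0,0,0],0.4],[[-1.2,0,0],[0,0,0],0.4],[[0,0,0],[0,0,0],0.4]]}}

```text
time: 19.38
position: [0.6109, -0.1482, 0.1807]
orientation: [0.873, 1.569, -0.004]
ft_force: [-0.3, -0.5, -3.2]
grip_width: 0.581
```

```bash
python3 -c "
from h import *
go(N['green'],.05)
s=snap('wrist','w7.png');snap('side','s7.png')
a=cv2.imread('pics/w7.png')[100:320,130:420];b=cv2.imread('pics/s7.png')[130:280,200:420]
cv2.imwrite('pics/c7.png',np.hstack([cv2.resize(a,(400,303)),cv2.resize(b,(400,303))]))"
```

```text
t 19.38 pos [ 0.6109 -0.1482  0.1807] jaw 39.8 cm [ 10.54 -21.51   5.9 ] tilt [-0.    0.07 -0.08] F [-0.3 -0.5 -3.2] grip 50.5 mm
```

View pics/c7.png

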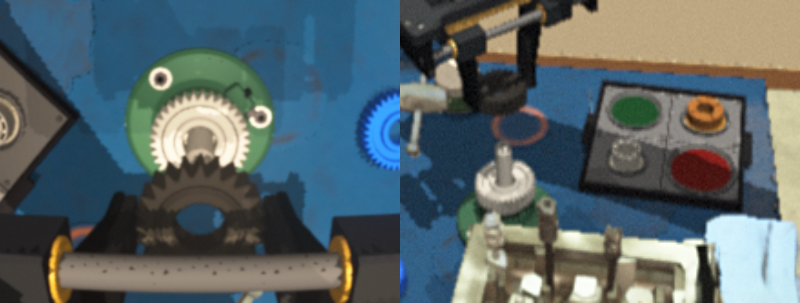

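The pump gear is held alone and level. To the green nest.

{"method": "carry_out", "body": {"increments": [[[0,-2,0.5],[0,0,0],0.4],[[0,-4,1.1],[0,0,0],0.4],[[0,-4.5,1.2],[0,0,0],0.4],[[0,-4.5,1.2],[0,0,0],0.4],[[0,-4,1.1],[0,0,0],0.4],[[0,-2,0.6],[0,0,0],0.4],[[1,-0.5,0.2],[0,0,0],0.4],[[3,0,0],[0,0,0],0.4]]}}

```text
time: 20.48
position: [0.4832, -0.3315, 0.1393]
orientation: [0.59, 1.569, -0.288]
ft_force: [1.1, 0.1, -2.1]
grip_width: 0.581
```

{"method": "carry_out", "body": {"increments": [[[3,0,0],[0,0,0],0.4],[[3,0,0],[0,0,0],0.4],[[1.3,0,0],[0,0,0],0.4],[[0.6,0,0],[0,0,0],0.4],[[0,0,0],[0,0,0],0.4],[[0,0,0],[0,0,0],0.4]]}}

```text
time: 21.22
position: [0.4834, -0.3313, 0.0615]
orientation: [0.449, 1.569, -0.428]
ft_force: [-0.3, -0.1, -1.7]
grip_width: 0.58
```

```bash
python3 -c "
from h import *
go(N['green'],.0147)"
```

```text
t 21.23 pos [ 0.4834 -0.3313  0.0615] jaw 39.8 cm [ 2.18  0.01 -0.01] tilt [-0.    0.07 -0.04] F [-0.3 -0.1 -1.7] grip 50.5 mm
```

{"method": "carry_out", "body": {"increments": [[[1,0,0],[0,0,0],0.4],[[0.6,0,0],[0,0,0],0.4],[[0.3,0,0],[0,0,0],0.4],[[0.2,0,0],[0,0,0],0.4],[[0.1,0,0],[0,0,0],0.4],[[0,0,0],[0,0,0],0.4],[[0,0,0],[0,0,0],0.4]]}}

```text
time: 22.1
position: [0.4829, -0.331, 0.0388]
orientation: [0.888, 1.571, 0.011]
ft_force: [-1.4, 1.3, 3.1]
grip_width: 0.583
```

```bash
python3 -c "
from h import *
go(N['green'],.0147)"
```

```text
t 22.1 pos [ 0.4829 -0.331   0.0388] jaw 39.8 cm [-0.09  0.04  0.05] tilt [-0.    0.   -0.01] F [-1.4  1.3  3.1] grip 50.7 mm
```

{"method": "carry_out", "body": {"increments": [[[0,0,0],[0,0,0],0.62],[[0,0,0],[0,0,0],0.66],[[0,0,0],[0,0,0],0.72],[[0,0,0],[0,0,0],0.78],[[-1,0,0],[0,0,0],0.78],[[-3,0,0],[0,0,0],0.78],[[-5,0,0],[0,0,0],0.9],[[-4,0,0],[0,0,0],0.9]]}}

```text
time: 23.1
position: [0.4829, -0.3314, 0.1711]
orientation: [0.36, 1.57, -0.518]
ft_force: [1.0, -0.1, -0.5]
grip_width: 0.879
```

```bash
python3 -c "
from h import *
go(STK,.12)
s=snap('wrist','w8.png');top_blob(s,.016,.035,N['green'],.035);top_blob(s,.018,.035,N['yellow'],.03)
s=snap('side','s8.png'); W=world(s)
m=(W[...,2]>.05)&(W[...,2]<.06)&(np.hypot(W[...,0]-.61,W[...,1]+.148)<.04);P=W[m];print((P.min(0)+P.max(0))/2,P.max(0)-P.min(0))"
```

```text
t 23.1 pos [ 0.4829 -0.3314  0.1711] jaw 39.7 cm [ 2.61 21.53 -5.88] tilt [-0.    0.07 -0.03] F [ 1.  -0.1 -0.5] grip 76.5 mm
blob 1824 [ 0.484  -0.3319  0.0263] z 0.0226
blob 1251 [ 0.4005 -0.3259  0.0215] z 0.0209
[ 0.61016776 -0.14804076  0.05462035] [0.06097847 0.05981644 0.00873777]
```

Pump gear seated (0.484,-0.332), top 22.6 mm. Last, the timing gear.

{"method": "carry_out", "body": {"increments": [[[0,3,-0.8],[0,0,0],0.95],[[0,5,-1.4],[0,0,0],0.95],[[0,5,-1.4],[0,0,0],0.95],[[0,4.5,-1.2],[0,0,0],0.95],[[0,3,-0.8],[0,0,0],0.95],[[0,1,-0.3],[0,0,0],0.95],[[2,0,0],[0,0,0],0.95],[[2,0,0],[0,0,0],0.95]]}}

```text
time: 24.2
position: [0.6092, -0.1498, 0.127]
orientation: [-1.723, 1.57, -2.602]
ft_force: [-0.5, -0.3, -0.9]
grip_width: 0.952
```

```bash
python3 -c "
from h import *
go(STK,.0475)
W=world(dict(np.load('top0.npz')))
m=(W[...,2]>.09)&(W[...,2]<.25)&(np.hypot(W[...,0]-.611,W[...,1]+.1485)>.03)
d=np.hypot(W[...,0]-.611,W[...,1]+.1485); d[~m]=9; i=d.argmin(); print('nearest tall',d.min(),W.reshape(-1,3)[i])"
```

```text
t 24.2 pos [ 0.6092 -0.1498  0.127 ] jaw 39.6 cm [5.45 0.23 0.01] tilt [ 0.   -0.01  0.05] F [-0.5 -0.3 -0.9] grip 82.8 mm
nearest tall 0.14723401967684785 [ 0.58572303 -0.00345197  0.12220238]
```

{"method": "carry_out", "body": {"increments": [[[2,0,0],[0,0,0],0.95],[[1.8,0,0],[0,0,0],0.95],[[0.9,0,0],[0,0,0],0.95],[[0.3,0,0],[0,0,0],0.95],[[0,0,0],[0,0,0],0.95],[[0,0,0],[0,0,0],0.95]]}}

```text
time: 24.95
position: [0.6109, -0.1482, 0.0792]
orientation: [0.787, 1.57, -0.09]
ft_force: [-0.1, -0.8, 0.7]
grip_width: 0.948
```

```bash
python3 -c "
from h import *
go(STK,.0475)"
```

```text
t 24.95 pos [ 0.6109 -0.1482  0.0792] jaw 39.8 cm [ 0.67 -0.01  0.03] tilt [ 0.    0.04 -0.05] F [-0.1 -0.8  0.7] grip 82.5 mm
```

{"method": "carry_out", "body": {"increments": [[[0.4,0,0],[0,0,0],0.95],[[0.3,0,0],[0,0,0],0.95],[[0,0,0],[0,0,0],0.8],[[0,0,0],[0,0,0],0.7],[[0,0,0],[0,0,0],0.6],[[0,0,0],[0,0,0],0.5],[[0,0,0],[0,0,0],0.5],[[0,0,0],[0,0,0],0.5]], "newtons": 40}}

```text
time: 25.95
position: [0.6106, -0.1481, 0.0716]
orientation: [0.652, 1.571, -0.225]
ft_force: [0.0, 0.9, 1.2]
grip_width: 0.699
```

{"method": "carry_out", "body": {"increments": [[[-0.3,0,0],[0,0,0],0.5],[[-1,0,0],[0,0,0],0.5],[[-2.5,0,0],[0,0,0],0.5],[[-3,0,0],[0,0,0],0.5],[[-2.5,0,0],[0,0,0],0.5],[[-0.8,0,0],[0,0,0],0.5],[[0,0,0],[0,0,0],0.5]]}}

```text
time: 26.82
position: [0.6105, -0.1481, 0.1727]
orientation: [1.128, 1.57, 0.251]
ft_force: [0.1, -0.1, -3.3]
grip_width: 0.695
```

```bash
python3 -c "
from h import *
go(N['red'],.04)
s=snap('wrist','w9.png');snap('side','s9.png')
a=cv2.imread('pics/w9.png')[100:320,130:420];b=cv2.imread('pics/s9.png')[130:280,200:420]
cv2.imwrite('pics/c9.png',np.hstack([cv2.resize(a,(400,303)),cv2.resize(b,(400,303))]))"
```

```text
t 26.82 pos [ 0.6105 -0.1481  0.1727] jaw 39.8 cm [ 10.76 -21.64  -5.97] tilt [ 0.    0.01 -0.02] F [ 0.1 -0.1 -3.3] grip 60.5 mm
```

View pics/c9.png

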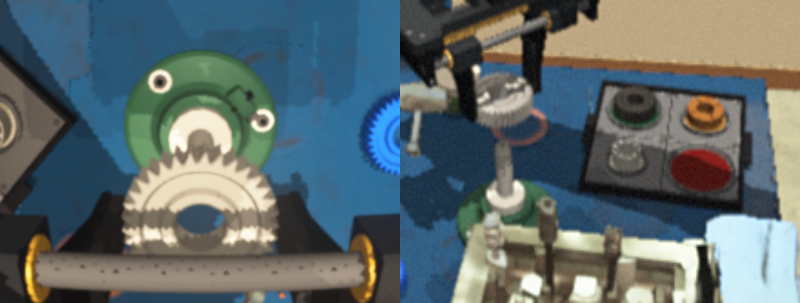

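The timing gear is held alone and level. To the red nest.

{"method": "carry_out", "body": {"increments": [[[0,-2,-0.5],[0,0,0],0.5],[[0,-4,-1.1],[0,0,0],0.5],[[0,-4.5,-1.3],[0,0,0],0.5],[[0,-4.5,-1.3],[0,0,0],0.5],[[0,-4,-1.1],[0,0,0],0.5],[[0,-2,-0.5],[0,0,0],0.5],[[1,-0.6,-0.2],[0,0,0],0.5],[[2.5,0,0],[0,0,0],0.5]]}}

```text
time: 27.92
position: [0.4068, -0.24, 0.1371]
orientation: [0.948, 1.569, 0.071]
ft_force: [0.5, 0.1, -2.6]
grip_width: 0.7
```

{"method": "carry_out", "body": {"increments": [[[3,0,0],[0,0,0],0.5],[[2.5,0,0],[0,0,0],0.5],[[1,0,0],[0,0,0],0.5],[[0.7,0,0],[0,0,0],0.5],[[0,0,0],[0,0,0],0.5],[[0,0,0],[0,0,0],0.5]]}}

```text
time: 28.68
position: [0.4065, -0.2403, 0.0662]
orientation: [0.709, 1.57, -0.168]
ft_force: [-0.4, 0.6, -2.4]
grip_width: 0.697
```

```bash
python3 -c "
from h import *
go(N['red'],.014)"
```

```text
t 28.68 pos [ 0.4065 -0.2403  0.0662] jaw 39.8 cm [ 2.72 -0.06 -0.01] tilt [-0.    0.05 -0.04] F [-0.4  0.6 -2.4] grip 60.7 mm
```

{"method": "carry_out", "body": {"increments": [[[1.2,0,0],[0,0,0],0.5],[[0.8,0,0],[0,0,0],0.5],[[0.4,0,0],[0,0,0],0.5],[[0.2,0,0],[0,0,0],0.5],[[0.05,0,0],[0,0,0],0.5],[[0,0,0],[0,0,0],0.5],[[0,0,0],[0,0,0],0.5]]}}

```text
time: 29.55
position: [0.4062, -0.2402, 0.0392]
orientation: [0.745, 1.57, -0.132]
ft_force: [0.8, 0.1, -3.5]
grip_width: 0.7
```

```bash
python3 -c "
from h import *
go(N['red'],.014)"
```

```text
t 29.55 pos [ 0.4062 -0.2402  0.0392] jaw 39.8 cm [ 0.02 -0.04  0.02] tilt [-0.    0.01 -0.01] F [ 0.8  0.1 -3.5] grip 60.9 mm
```

{"method": "carry_out", "body": {"increments": [[[0.05,0,0],[0,0,0],0.5],[[0,0,0],[0,0,0],0.72],[[0,0,0],[0,0,0],0.76],[[0,0,0],[0,0,0],0.82],[[0,0,0],[0,0,0],0.86],[[-1,0,0],[0,0,0],0.86],[[-4,0,0],[0,0,0],0.86],[[-5,0,0],[0,0,0],0.9]]}}

```text
time: 30.55
position: [0.4053, -0.2402, 0.1397]
orientation: [-2.001, 1.569, -2.879]
ft_force: [1.0, 0.3, 0.6]
grip_width: 0.887
```

{"method": "carry_out", "body": {"increments": [[[-4,0,0],[0,0,0],0.9],[[-4,0,0],[0,0,0],0.9],[[-2,2,4],[0,0,0],0.9],[[0,2,4],[0,0,0],0.9],[[0,0,0],[0,0,0],0.9],[[0,0,0],[0,0,0],0.9]]}}

```text
time: 31.3
position: [0.4871, -0.2765, 0.2386]
orientation: [-1.854, 1.569, -2.732]
ft_force: [0.2, -0.4, 0.3]
grip_width: 0.897
```

```bash
python3 -c "
from h import *
go(STK,.12)
s=snap('wrist','w10.png')
for k in N:
  try: top_blob(s,.016,.035,N[k],.04)
  except Exception as e: print(k,'not seen')
t=snap('side','s10.png'); W=world(t); p=snap('top'); V=world(p)
for k in N:
  for nm,A in(('side',W),('top',V)):
    m=(A[...,2]>.018)&(A[...,2]<.03)&(np.hypot(A[...,0]-N[k][0],A[...,1]-N[k][1])<.04);P=A[m]
    if len(P): c=np.linalg.lstsq(np.c_[P[:,:2],np.ones(len(P))],P[:,2],rcond=None)[0]; print(k,nm,len(P),((P.min(0)+P.max(0))/2).round(4),'medz',np.median(P[:,2]).round(4))
for nm,(u,v) in dict(tin=(368,133),tap=(179,130)).items(): print(nm,V[v,u].round(3))
a=t['frame'][130:280,200:420,::-1]; b=p['frame'][:,:,::-1]
cv2.imwrite('pics/c10.png',np.hstack([cv2.resize(a,(400,303)),cv2.resize(b,(400,303))]))"
```

```text
t 31.3 pos [ 0.4871 -0.2765  0.2386] jaw 39.7 cm [ 9.34 17.72 -1.93] tilt [ 0.   -0.02  0.08] F [ 0.2 -0.4  0.3] grip 78.0 mm
blob 416 [ 0.4899 -0.2478  0.0163] z 0.022
blob 1158 [ 0.4835 -0.3323  0.0263] z 0.0226
blob 2002 [ 0.4071 -0.2407  0.0313] z 0.0219
blob 807 [ 0.4003 -0.3253  0.0214] z 0.0209
white side 118 [ 0.4891 -0.2477  0.0221] medz 0.0218
white top 92 [ 0.4909 -0.2471  0.0229] medz 0.0219
green side 250 [ 0.4824 -0.3303  0.0224] medz 0.0228
red side 457 [ 0.4061 -0.2404  0.0223] medz 0.022
red top 599 [ 0.4084 -0.2411  0.0228] medz 0.0214
yellow side 170 [ 0.3994 -0.3255  0.021 ] medz 0.0212
tin [ 0.703 -0.341  0.037]
tap [0.708 0.022 0.026]
```

View pics/c10.png

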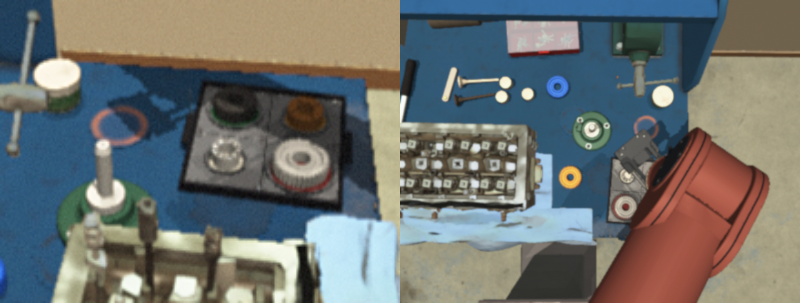

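All four parts lie flat in their own nests, with centres within about 2 mm and tops at 21–23 mm. The shaft is bare, the tin and tappet have not moved, and the gripper is clear, so I hand in.

```bash
python3 -c "
from h import *
print(env.sign_off())"
```

```text
the job is handed in; nothing more can be done
None
```

I moved the bearing, collar, pump gear and timing gear one by one off the shaft into the white, yellow, green and red nests, and handed the job in after about 31 s of the 102 s allowed.

- **Placement:** My last checks, by wrist and side camera, put every part's centre within about 2 mm of its nest's centre. The tops were 21–23 mm above the bench, which is the seated height.
- **Bystanders and arm:** The tin and tappet read the same positions as at the start, to about 1 mm. The gripper was open and clear of everything.
- **What disagreed:** The cameras differ by 2–3 mm from one another, and I used the average. In the last top view the arm hid the green and yellow nests, so those two rest on the wrist and side views only. I judged tilt by eye and by top height, not by a fitted angle.
- **Release:** The wrist still carried the timing gear's weight just before release. I lowered it a further 0.5 mm first, so any drop was under about 1 mm.

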